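# Move the hot slide tray to the cooling stand with the plate lifter

### The arm

A 6-joint arm with a two-finger parallel gripper is mounted at the origin on a cart in front of the work surface, level with it; the furniture and walls round the work are solid. World frame = base frame: x ahead of the robot, y to its left, z up, the work surface at z = 0. Lengths are in m, angles in rad, forces in N, time in s.
With the tool pointing down it reaches from about 0.3 to 0.775 m from the base axis. Payload 14.6 kg.
Tool frame: the origin (TCP) lies between the finger pads; the fingertips stand 14 mm ahead of it and the grasp point (between the pads) lies 5 mm behind it; z points along the fingers, y is the line along which they close (so a half turn about z gives the same grasp; the last joint's range is limited). The gripper opens to 85 mm and grips with 20 to 120 N. Pads are 22 mm wide; open, the fingers measure 114 mm over their backs; the gripper's body (76 mm by 85 mm) begins 54 mm behind the grasp point. The pads swing forward as they close: fully open they stand 13 mm farther back than shut.
Start: joints at [1.038, 0.3, 1.521, -0, 1.321, -0.067], TCP at [0.247, 0.491, 0.245] pointing down, gripper open.
Joint ranges: [-3.03, 3.03], [-0.79, 2.21], [0.23, 2.52], [-1.04, 4.18], [0, 3.07], [-2.55, 2.55]. Speed limits (rad/s): [2.22, 2.22, 2.57, 3.14, 3.14, 3.14].

### API

Orientations are given as a unit quaternion [w, x, y, z].
In Python, from workcell import observe, viewer, order gives the robot as it stands.
- The arm moves only by the tool tcp_steps, called after "Emit:" as a command line: name --argument value ..., lists and objects as JSON in quotes. Schema: {"type":"object","properties":{"moves":{"type":"array","items":{"type":"object","properties":{"finger_gap":{"type":"number"},"dx":{"type":"number"},"dy":{"type":"number"},"dz":{"type":"number"},"ax":{"type":"number"},"ay":{"type":"number"},"az":{"type":"number"}},"additionalProperties":false,"required":["finger_gap"]},"minItems":1,"maxItems":8},"force":{"type":"number"},"only":{"type":"string"},"quiet":{"type":"boolean"},"lines":{"type":"string"}},"required":["moves"],"additionalProperties":false}. moves is a list of rows, 1 to 8 of them, each an object with the fields finger_gap (the finger opening in m), dx, dy, dz (the shift in m), ax, ay, az (a rotation vector in rad); a field left out counts as zero (the opening has to be given); each row is the pose to reach, as a shift and turn from the pose commanded when the call began, along the tool's axes at that moment; what a row does not reach only later rows make up. A row lasts 1/8 s, in which the tool goes at most 0.0625 m and 0.188 rad, less where a joint would pass 70% of its speed; a pose out of reach is approached as far as the arm can. The fingers move at their own pace and stop on an object; force is the grip in N (left out, the last holds). Time passes only in rows, so rows that do not move let the fingers close. The tool returns the time, the measured TCP pose, the force, the opening and the grip force at its end. only (a regular expression) keeps the lines of the reply that match it, lines (a string "A,B") keeps lines A to B, and quiet returns only ok. Input that does not fit is refused with a message, and nothing moves.
- observe(): the state, without advancing time (a new reading comes with each control period).
- viewer.grab_frame(name): name is "scene" or "top" or "wrist"; returns the picture (420x560x3 uint8, blue, green, red); there is no depth.
- viewer.get_calibration(name): a dict with "fov_y" (degrees; the focal length in pixels is half the picture's height over the tangent of half this angle, whatever the lens; pixels are square), "cx", "cy" (the principal point, pixels), "position" and "rotation" of the camera in the world. Camera axes: x right, y up, looking along -z (the intrinsics and any distortion apply to the point x, -y, -z); pixel columns grow to the right and rows downward; lengths in m; the calibration is good to about 2 mm. The wrist camera is an equidistant fisheye: a pixel r from the principal point sees the ray r / f radians off the axis. A picture is of the moment at which its call begins: read the wrist's pose just before it. get_calibration takes no time and is no camera call; for the wrist camera it gives the pose at the moment of the call.
- order.sign_off(): hands the job in; it is judged then, once.
The state is a dict: "clock": time; "joints": joint angles; "joint_velocities": joint speeds; "tau": joint torques, N m; "ee_pos": TCP position; "tcp_rot": TCP orientation; "ft_force": force on the tool from outside, world axes, zero at the start; "wrist_torque": the same for the moment, N m; "opening": finger opening in m; "grip_force": force on a finger pad.
Only numpy, scipy, OpenCV 4.12 (cv2) and the standard library are available. Lean on these libraries where they do the work, as an engineer would, in place of code of your own. Each camera call takes 0.05 s, during which the arm holds its last target. There are 200 camera calls.

### The job

The stained slides in the shallow tray on the hotplate are dry, but the tray is too hot to touch: take the plate lifter by its handle, slide its blade under the tray against the hotplate's backstop, lift the tray off and carry it level to the cooling stand. Lower the blade gently between the stand's two rails so that the tray is left seated flat inside the lips, draw the blade out and lay the lifter flat on the worktop again. Do not touch the tray with the gripper and leave the other things where they are.

Things in the scene. Friction and masses are not known exactly. Their poses are not given: they have to be found in the camera images.
- hotplate: low white benchtop hotplate, fixed, 168 deep (x) x 186 wide (y) mm; its grey front panel with dial and switch faces its -x. Origin: centre of the underside, on the worktop. The flat dark grey heating plate is 50 mm above the origin, x -69 to +77, y -83 to +83 mm; open at front and sides
- backstop (a point): on the hotplate's only raised edge, the upright backstop along the rear: middle of its front face at heating-plate level (hotplate x = +74, z = 50 mm). It stands 14 mm above the heating plate and is 166 mm long
- slide_tray: shallow pressed aluminium tray, three glass slides fixed in, 0.10 to 0.20 kg, loose on the heating plate 5 to 30 mm before the backstop, within 0.08 rad of the hotplate's yaw. Origin: centre of the flat underside, z up, -x to the hotplate's front. Floor 84 (x) x 86 (y) mm; walls flare out at 32 (x ends) and 45 degrees (sides) to a rim 110 (x) x 102 (y) mm, 9 mm above the underside
- tray_front (a point): middle of the tray's front lower edge (tray x = -42 mm, z = 0). A blade edge coming in from the front 0 to 3 mm above the heating plate meets the flared front wall from below, pushes the tray back to the backstop, squares it there and then wedges under the floor with a few newtons
- lifter: steel plate lifter (wide spatula), 0.16 kg, lying flat on the worktop. Origin: underside, middle of the blade's rear edge; +x to the tip, z up. Blade flat, x 0 to 90 mm, 54 wide (y), 2.4 thick, last 24 mm tapering to a 1.5 mm edge. A 24 mm wide neck rises at the rear, from x = +2 at the blade to x = -10 at z = 42 mm. Black level handle: x -13 to -107, 18 wide, z 32 to 52 mm
- lifter_grip (a point): where the lifter's handle is best gripped from above, across its 18 mm width: lifter x = -30, y = 0, z = 42 mm, inside the handle; the lifter balances about 40 mm ahead of it
- lifter_tip (a point): middle of the blade's front edge, underside: lifter x = 90, y = 0, z = 0 mm
- cooling_stand: bare steel cooling stand, fixed: base plate 118 (x) x 112 (y) x 5 mm, four posts and two parallel rails along x. Origin: centre of the underside, on the worktop; the front is -x. Rail tops are 40 mm above the origin; the rails lie at y 33 to 49 mm on either side; the 66 mm gap between them is open at the front, at the top and down to the base plate
- stand_seat (a point): centre of the seat, at rail-top level: when seated the tray's origin is here and its x axis lies along the stand's. Lips 4 mm high on the rails locate the tray: side lips' inner faces at y = -49 and +49 mm, end lips' (on the rails only) at x = -51 and +51 mm; the tray's flared walls slide in between them
- slide_box: bystander: flat clear plastic slide box, 86 x 120 x 29 mm, origin at the centre of its underside
- forceps: bystander: steel forceps lying down, 147 mm long, 7 mm high, origin at the centre of the underside
- white_bottle: bystander: small white bottle, 36 mm across, 62 mm high, origin at the centre of its underside
- jar_yellow: bystander: round jar with a blue lid, 55 mm across, 65 mm high, origin at the centre of its underside
There are look-alikes about, which are no part of the job. Of the things like the slide_tray, leave any that is black or red; of the rest the larger one is meant.

How it is judged:
On the way, in this order (a step that is already met when the one before it is completed fails the run):
1. the tray is lifted clear of the hotplate, resting level on the lifter's blade alone (z of slide_tray in the frame of hotplate above 0.07 m and contact force between slide_tray and lifter above 0.4 N and contact force between slide_tray and hotplate below 0.05 N and angle between slide_tray's own z axis and vertical below 0.15 rad), for 0.2 s.
2. the tray rests flat on the stand's rails inside the lips, and the blade is off it (horizontal distance between slide_tray and cooling_stand below 0.01 m and z of slide_tray in the frame of cooling_stand below 0.0425 m and angle between slide_tray's own z axis and vertical below 0.035 rad and contact force between slide_tray and cooling_stand above 0.4 N and contact force between slide_tray and lifter below 0.05 N), for 0.2 s.
At the end, for the whole second after the job is handed in: the tray lies at rest and flat (within 0.035 rad) on both rails of the cooling stand inside its lips (centre within 10 mm of the stand's, turned less than 0.12 rad from it), and the lifter lies at rest, blade flat (within 0.06 rad) on the worktop (horizontal distance between slide_tray and cooling_stand below 0.01 m and z of slide_tray in the frame of cooling_stand between 0.038 and 0.0425 m and angle between slide_tray's own z axis and vertical below 0.035 rad and angle between the x axis of slide_tray and the x axis of cooling_stand, either way round below 0.12 rad and linear speed of each of slide_tray, lifter below 0.01 m/s and height (world z) of lifter below 0.005 m and angle between lifter's own z axis and vertical below 0.06 rad); the robot touches nothing.
It fails at once if the gripper or arm touches the hot tray (contact force between any of the fingers, the arm and slide_tray above 0.5 N).
It fails at once if the tray is tipped by more than 0.35 rad (angle between slide_tray's own z axis and vertical above 0.35 rad).
It fails at once if the tray falls below the level of the stand's rails (height (world z) of slide_tray below 0.03 m).
It fails at once if the tray is banged down on the stand (more than 25 N) (contact force between slide_tray and cooling_stand above 25 N).
It fails at once if a bystander (slide box, forceps, white bottle or jar) is shifted by more than 30 mm (distance of any of slide_box, forceps, white_bottle, jar_yellow from where it was at the start of the episode above 0.03 m).
It also fails if it takes over 64 s, if anything falls off the work surface, if the arm or the gripper's body presses on something with over 40 N, if the wrist force passes 120 N, or if a joint passes its speed limit or range.

## Working session

There is one attempt and no reset: what is moved stays moved. The work goes in short steps, Python scripts to look and compute and a tool call to move; the robot and the scene stay as the last step left them, time stands still between calls to the robot, and variables do not carry over. Pictures are saved under pics/ and viewed, at most 10 in all, crops included, and the job is handed in when it is done.

```bash
ls; mkdir -p pics
```

Run:
```python
from workcell import observe, viewer
import cv2
s=observe();print(s)
for n in("top","scene"):
    cv2.imwrite(f"pics/{n}0.png",viewer.grab_frame(n));print(n,viewer.get_calibration(n))
print(viewer.get_calibration("wrist"))
```

```text
pics
{'clock': 0.0, 'joints': array([ 1.03841996e+00,  3.00497069e-01,  1.52158110e+00,  1.22337023e-05,
        1.32068942e+00, -6.65926389e-02]), 'joint_velocities': array([ 0.00121846, -0.00082552,  0.00066571,  0.00081636,  0.00241328,
       -0.00039363]), 'tau': array([-2.30860380e-03, -5.43527520e+01, -3.61775529e+01, -2.12720847e-04,
        4.32894085e-03,  4.37043332e-05]), 'ee_pos': array([0.2469055 , 0.49122547, 0.24470705]), 'tcp_rot': array([-1.78981608e-04,  2.30793713e-01,  9.73002527e-01, -5.59572091e-04]), 'ft_force': array([-0.52664169, -0.20403755,  0.3317634 ]), 'wrist_torque': array([ 0.0125746, -0.0240118, -0.0488963]), 'grip_force': 0.0, 'opening': 0.08521204370077762}
top {'fov_y': 50.533506341986, 'cx': 283.6565868114792, 'cy': 211.48221590023115, 'position': array([ 0.33162   , -0.00724793,  1.19435885]), 'rotation': array([-0.70112742, -0.06602046,  0.06341349,  0.70713532])}
scene {'fov_y': 57.67614306644827, 'cx': 276.8941044979033, 'cy': 212.97101520422657, 'position': array([0.1221491 , 0.80523865, 0.74083759]), 'rotation': array([-0.19245117, -0.10789061,  0.43342177,  0.87376641])}
{'fov_y': 65.70646984690485, 'cx': 283.8434803349113, 'cy': 205.68653669082445, 'position': array([0.18241233, 0.52443979, 0.37350159]), 'rotation': array([ 0.84236916, -0.12288405, -0.07538908,  0.51925927])}
```

View pics/top0.png

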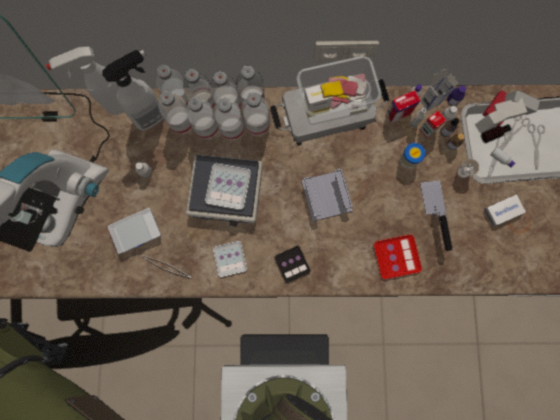

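View pics/scene0.png

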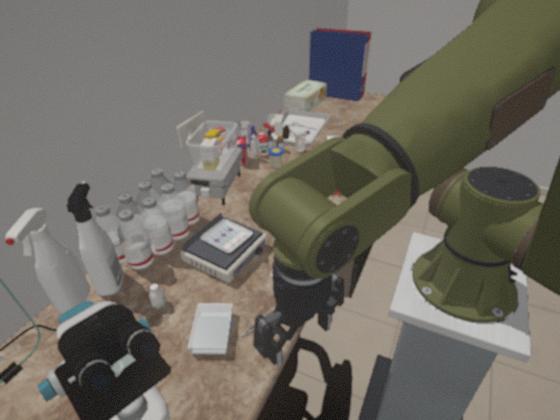

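The top view shows these candidates for the tray:
- silver, on the hotplate, (228,187)
- smaller silver, on the worktop, (230,260)
- black, (293,263)
- red, (397,257)

The larger silver one on the hotplate fits. The stand is at (327,195), and the lifter has its blade at (433,197) and its handle at (446,232). I'll confirm with an enlarged crop.

Create h.py:
```python
import numpy as np,cv2
from scipy.spatial.transform import Rotation as R
from workcell import observe, viewer
def rot(q): return R.from_quat(np.r_[q[1:],q[0]])
def focal(c): return 210/np.tan(np.radians(c["fov_y"])/2)
def proj(n,c,P):
    p=rot(c["rotation"]).inv().apply(np.asarray(P,float).reshape(-1,3)-c["position"])*[1,-1,-1]
    f=focal(c)
    if n=="wrist":
        rr=np.hypot(p[:,0],p[:,1])+1e-12; p2=p[:,:2]*(np.arctan2(rr,p[:,2])/rr)[:,None]
    else: p2=p[:,:2]/p[:,2:]
    return p2*f+[c["cx"],c["cy"]]
def ortho(n,img,c,x0,y0,z,w=400,h=300,mm=1.0):
    """metric picture at height z centred x0,y0; up=+x, left=+y"""
    v,u=np.mgrid[:h,:w]; X=x0-(v-h/2)*mm/1e3; Y=y0-(u-w/2)*mm/1e3
    q=proj(n,c,np.c_[X.ravel(),Y.ravel(),np.full(X.size,z)]).astype(np.float32)
    return cv2.remap(img,q[:,0].reshape(h,w),q[:,1].reshape(h,w),cv2.INTER_CUBIC)
def back(n,c,px,z):
    from scipy.optimize import fsolve
    return fsolve(lambda s: proj(n,c,[s[0],s[1],z])[0]-px,[0.4,0])
```

Run:
```python
from h import *
c=viewer.get_calibration("top");im=cv2.imread("pics/top0.png")
for nm,p,z in [("hot",(225,188),.05),("tray",(228,187),.059),("stand",(327,195),.04),("blade tip",(431,181),0),("blade rear",(436,214),0),("handle end",(448,249),.05),("handle front",(443,217),.05),("jar",(415,154),.065),("bottle",(143,170),.06),("basket",(330,135),.05),("small tray",(230,260),.01)]:
    print(nm,back("top",c,p,z).round(3))
cr=[im[y-37:y+38,x-50:x+50] for x,y in((225,190),(327,195),(438,215),(230,250))]
cr=[cv2.resize(k,(400,300),interpolation=cv2.INTER_CUBIC) for k in cr]
cv2.imwrite("pics/mos.png",cv2.convertScaleAbs(np.vstack([np.hstack(cr[:2]),np.hstack(cr[2:])]),alpha=1.5))
w=viewer.get_calibration("wrist");s=observe();T=rot(s["tcp_rot"])
print(T.as_matrix().round(3),T.inv().apply(w["position"]-s["ee_pos"]),(T.inv()*rot(w["rotation"])).as_matrix().round(3))
```

```text
hot [0.608 0.151]
tray [0.609 0.142]
stand [ 0.589 -0.119]
blade tip [ 0.635 -0.411]
blade rear [ 0.542 -0.419]
handle end [ 0.442 -0.426]
handle front [ 0.525 -0.419]
jar [ 0.692 -0.352]
bottle [0.657 0.367]
basket [ 0.753 -0.131]
small tray [0.421 0.14 ]
[[-0.893  0.449 -0.001]
 [ 0.449  0.893 -0.001]
 [ 0.    -0.001 -1.   ]] [ 0.07255361  0.00056442 -0.12873801] [[-0.     0.958  0.285]
 [ 1.     0.    -0.   ]
 [-0.     0.285 -0.958]]
```

View pics/mos.png

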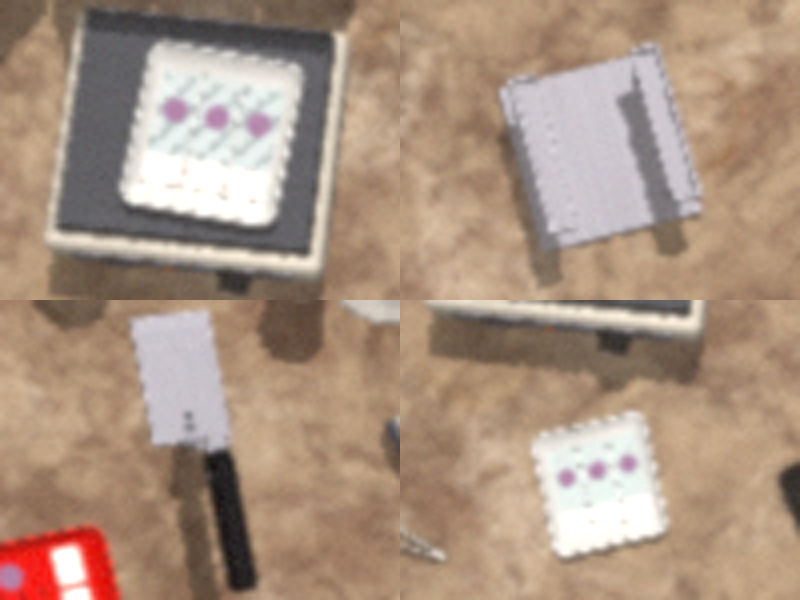

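The crop confirms it: the silver tray on the hotplate has slides, sits near the middle of the plate and is clearly larger than the one on the worktop. The hotplate's dial is at the bottom of the crop, so its front faces the robot. Next I move to a pose between the hotplate and stand, so one wrist picture shows both.

Emit:
tcp_steps --moves '[{"finger_gap": 0.085, "dx": -0.455, "dy": -0.298, "dz": -0.055, "az": 2.62}, {"finger_gap": 0.085, "dx": -0.455, "dy": -0.298, "dz": -0.055, "az": 2.62}, {"finger_gap": 0.085, "dx": -0.455, "dy": -0.298, "dz": -0.055, "az": 2.62}, {"finger_gap": 0.085, "dx": -0.455, "dy": -0.298, "dz": -0.055, "az": 2.62}, {"finger_gap": 0.085, "dx": -0.455, "dy": -0.298, "dz": -0.055, "az": 2.62}, {"finger_gap": 0.085, "dx": -0.455, "dy": -0.298, "dz": -0.055, "az": 2.62}, {"finger_gap": 0.085, "dx": -0.455, "dy": -0.298, "dz": -0.055, "az": 2.62}, {"finger_gap": 0.085, "dx": -0.455, "dy": -0.298, "dz": -0.055, "az": 2.62}]' --force 120

```text
clock: 1.1
ee_pos: [0.497, 0.059, 0.2957]
tcp_rot: [-0.0, 0.834, 0.552, -0.0]
ft_force: [0.8, 0.6, 0.7]
opening: 0.0849
grip_force: 0.0
```

```bash
python3 -c "
from h import *
print(rot(observe()['tcp_rot']).as_matrix().round(4),observe()['joints'])"
```

```text
[[ 3.906e-01  9.206e-01 -1.000e-04]
 [ 9.206e-01 -3.906e-01  1.000e-04]
 [ 0.000e+00 -1.000e-04 -1.000e+00]] [4.49014472e-02 1.52671419e-01 1.58333246e+00 7.28964905e-05
 1.40567242e+00 4.46150163e-01]
```

Emit:
tcp_steps --moves '[{"finger_gap": 0.085, "dx": -0.025, "dy": 0.043, "az": 1.17}, {"finger_gap": 0.085, "dx": -0.025, "dy": 0.043, "az": 1.17}, {"finger_gap": 0.085, "dx": -0.025, "dy": 0.043, "az": 1.17}, {"finger_gap": 0.085, "dx": -0.025, "dy": 0.043, "az": 1.17}, {"finger_gap": 0.085, "dx": -0.025, "dy": 0.043, "az": 1.17}, {"finger_gap": 0.085, "dx": -0.025, "dy": 0.043, "az": 1.17}, {"finger_gap": 0.085, "dx": -0.025, "dy": 0.043, "az": 1.17}, {"finger_gap": 0.085, "dx": -0.025, "dy": 0.043, "az": 1.17}]'

```text
clock: 2.1
ee_pos: [0.5264, 0.0213, 0.2953]
tcp_rot: [-0.0, 1.0, 0.003, -0.0]
ft_force: [0.4, -0.2, 0.3]
opening: 0.085
grip_force: 0.0
```

Run:
```python
from h import *
import pickle
s=observe();c=viewer.get_calibration("wrist");im=viewer.grab_frame("wrist")
pickle.dump((s,c,im),open("A.pkl","wb"))
cv2.imwrite("pics/wA.png",im)
a=ortho("wrist",im,c,0.61,0.15,0.05,400,300,0.667)
b=ortho("wrist",im,c,0.59,-0.12,0.04,400,300,0.5)
d=ortho("wrist",im,c,0.61,0.15,0.059,400,300,0.5)
t=viewer.get_calibration("top"); e=ortho("top",cv2.imread("pics/top0.png"),t,0.53,-0.41,0,400,300,0.8)
cv2.imwrite("pics/orthoA.png",cv2.convertScaleAbs(np.vstack([np.hstack([a,b]),np.hstack([d,e])]),alpha=1.4))
```

```text
(no output)
```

View pics/orthoA.png

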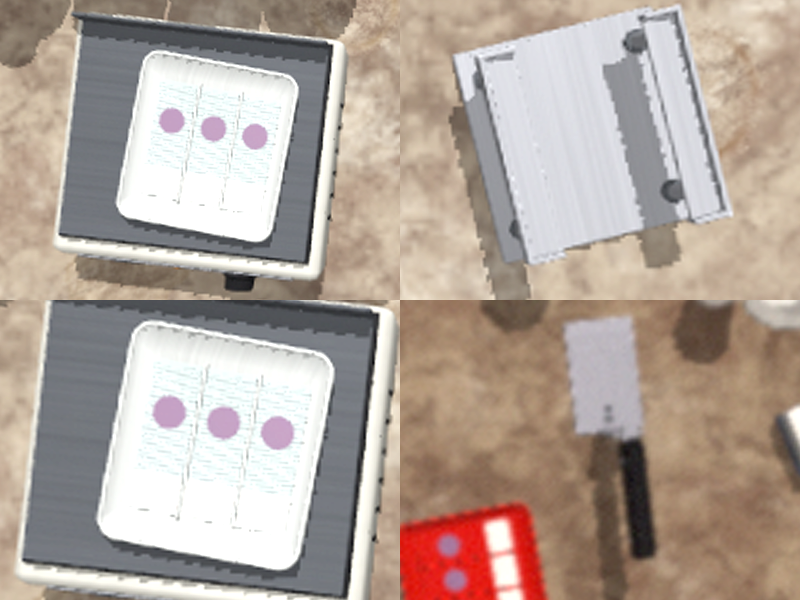

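Panel a is drawn at z=0.05:
- The plate's front edge runs (58,236)–(309,264), 168 mm long, which matches the size given.
- That puts the hotplate at about (0.612, 0.153) with yaw −0.111.

Panel d is drawn at rim level:
- The rim measures 109 x 102 mm, which matches. The tray is at (0.6115, 0.142) with yaw −0.173.
- Its gap to the backstop is 18 mm, which fits the 5 to 30 mm given.

From panel e, the lifter's origin is about (0.544, −0.417) with yaw 0.09 and a blade length of 90 mm. I go over the lifter now and refine the stand afterwards.

Emit:
tcp_steps --moves '[{"finger_gap": 0.085, "dx": -0.039, "dy": 0.441, "dz": 0.075, "az": -0.084}, {"finger_gap": 0.085, "dx": -0.039, "dy": 0.441, "dz": 0.075, "az": -0.084}, {"finger_gap": 0.085, "dx": -0.039, "dy": 0.441, "dz": 0.075, "az": -0.084}, {"finger_gap": 0.085, "dx": -0.039, "dy": 0.441, "dz": 0.075, "az": -0.084}, {"finger_gap": 0.085, "dx": -0.039, "dy": 0.441, "dz": 0.075, "az": -0.084}, {"finger_gap": 0.085, "dx": -0.039, "dy": 0.441, "dz": 0.075, "az": -0.084}, {"finger_gap": 0.085, "dx": -0.039, "dy": 0.441, "dz": 0.075, "az": -0.084}, {"finger_gap": 0.085, "dx": -0.039, "dy": 0.441, "dz": 0.075, "az": -0.084}]'

```text
clock: 3.15
ee_pos: [0.4886, -0.4229, 0.2187]
tcp_rot: [-0.001, 0.999, 0.044, -0.001]
ft_force: [0.0, 0.1, 0.2]
opening: 0.0853
grip_force: 0.0
```

Run:
```python
from h import *
import pickle
s=observe();c=viewer.get_calibration("wrist");im=viewer.grab_frame("wrist")
pickle.dump((s,c,im),open("B.pkl","wb"))
L0=ortho("wrist",im,c,0.54,-0.42,0.0,400,600,0.5)
_,cA,A=pickle.load(open("A.pkl","rb"))
S=ortho("wrist",A,cA,0.59,-0.12,0.044,400,400,0.4)
S=cv2.createCLAHE(3,(4,4)).apply(cv2.cvtColor(S,cv2.COLOR_BGR2GRAY))
S=cv2.cvtColor(S,cv2.COLOR_GRAY2BGR)
L5=cv2.resize(ortho("wrist",im,c,0.49,-0.42,0.052,400,200,0.5),(400,200))
cv2.imwrite("pics/B.png",np.hstack([cv2.convertScaleAbs(L0,alpha=1.4),np.vstack([S,cv2.convertScaleAbs(L5,alpha=1.6)])]))
```

```text
(no output)
```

View pics/B.png

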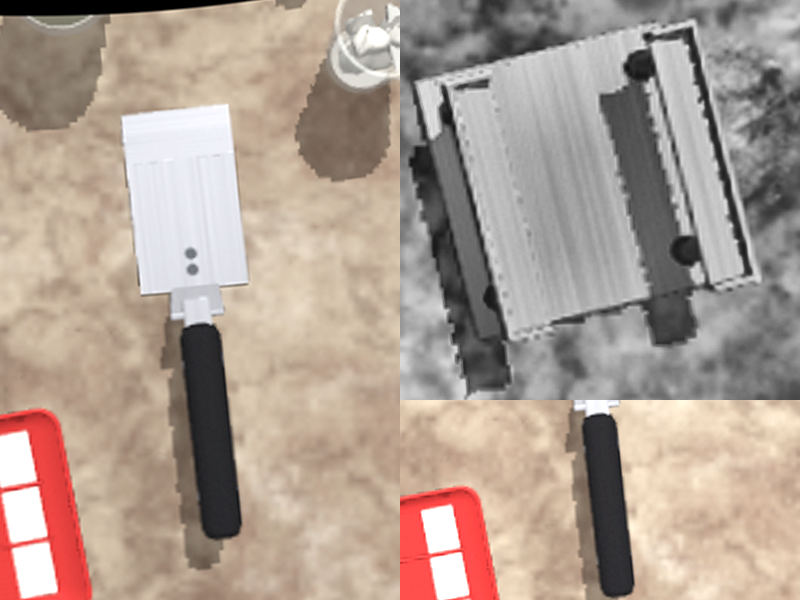

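The lifter measures 89.5 x 53.8 mm, which matches. Its origin is (0.5455, −0.417) with yaw 0.11, so the grip point is (0.516, −0.421). The stand's lip rectangle measures about 103 x 108 mm, centred at (0.597, −0.121) with yaw about 0.24. Now I go down onto the handle.

Emit:
tcp_steps --moves '[{"finger_gap": 0.085, "dx": 0.027, "dz": 0.06, "az": -0.022}, {"finger_gap": 0.085, "dx": 0.027, "dz": 0.12, "az": -0.022}, {"finger_gap": 0.085, "dx": 0.027, "dz": 0.16, "az": -0.022}, {"finger_gap": 0.085, "dx": 0.027, "dz": 0.182, "az": -0.022}, {"finger_gap": 0.085, "dx": 0.027, "dz": 0.182, "az": -0.022}, {"finger_gap": 0.085, "dx": 0.027, "dz": 0.182, "az": -0.022}]'

```text
clock: 3.95
ee_pos: [0.5178, -0.4179, 0.0409]
tcp_rot: [0.001, 0.998, 0.056, 0.001]
ft_force: [0.4, 0.3, -0.2]
opening: 0.085
grip_force: 0.0
```

Run:
```python
from h import *
s=observe(); M=rot(s["tcp_rot"]).as_matrix()
print(s["ee_pos"].round(4),"yaw",np.arctan2(M[1,0],M[0,0]).round(4), (M.T@(np.array([.5157,-.421,.037])-s["ee_pos"])).round(4))
```

```text
[ 0.5178 -0.4179  0.0409] yaw 0.1122 [-0.0025  0.0028  0.0039]
```

Emit:
tcp_steps --moves '[{"finger_gap": 0.085, "dx": -0.002, "dy": 0.003, "dz": 0.003}, {"finger_gap": 0.085, "dx": -0.002, "dy": 0.003, "dz": 0.003}]' --force 120

```text
clock: 4.2
ee_pos: [0.5152, -0.4211, 0.0362]
tcp_rot: [0.0, 0.998, 0.056, 0.0]
ft_force: [0.4, 0.7, 0.7]
opening: 0.0851
grip_force: 0.0
```

Emit:
tcp_steps --moves '[{"finger_gap": 0.0}, {"finger_gap": 0.0}, {"finger_gap": 0.0}, {"finger_gap": 0.0}, {"finger_gap": 0.0}, {"finger_gap": 0.0}]' --force 120

```text
clock: 4.95
ee_pos: [0.5153, -0.4208, 0.0358]
tcp_rot: [0.0, 0.998, 0.056, 0.0]
ft_force: [-1.6, 0.8, 4.4]
opening: 0.016
grip_force: 117.1
```

Emit:
tcp_steps --moves '[{"finger_gap": 0, "dz": -0.03}, {"finger_gap": 0, "dz": -0.08}, {"finger_gap": 0, "dz": -0.13}, {"finger_gap": 0, "dx": 0.005, "dy": -0.04, "dz": -0.17, "az": 0.02}, {"finger_gap": 0, "dx": 0.01, "dy": -0.09, "dz": -0.20, "az": 0.04}, {"finger_gap": 0, "dx": 0.02, "dy": -0.14, "dz": -0.214, "az": 0.06}, {"finger_gap": 0, "dx": 0.025, "dy": -0.19, "dz": -0.214, "az": 0.08}, {"finger_gap": 0, "dx": 0.03, "dy": -0.24, "dz": -0.214, "az": 0.112}]'

```text
clock: 5.95
ee_pos: [0.518, -0.1771, 0.2494]
tcp_rot: [-0.0, 1.0, -0.001, -0.0]
ft_force: [0.2, 1.0, -2.1]
opening: 0.016
grip_force: 117.3
```

Emit:
tcp_steps --moves '[{"finger_gap": 0, "dx": 0.021, "dy": -0.05}, {"finger_gap": 0, "dx": 0.021, "dy": -0.1}, {"finger_gap": 0, "dx": 0.021, "dy": -0.14}, {"finger_gap": 0, "dx": 0.021, "dy": -0.17}, {"finger_gap": 0, "dx": 0.021, "dy": -0.187}, {"finger_gap": 0, "dx": 0.021, "dy": -0.187}, {"finger_gap": 0, "dx": 0.021, "dy": -0.187}]'

```text
clock: 6.82
ee_pos: [0.5394, 0.0073, 0.2495]
tcp_rot: [0.0, 1.0, -0.0, -0.0]
ft_force: [0.8, -0.1, -1.7]
opening: 0.016
grip_force: 117.4
```

Run:
```python
from h import *
import pickle
s=observe();c=viewer.get_calibration("wrist");im=viewer.grab_frame("wrist")
pickle.dump((s,c,im),open("C.pkl","wb")); M=rot(s["tcp_rot"]).as_matrix()
print(s["ee_pos"],np.arctan2(M[1,0],M[0,0]),s["joints"],s["wrist_torque"])
P=lambda p:tuple(int(round(v*8)) for v in p)
# predicted lifter corners (level) and current scene models
T=lambda l:[s["ee_pos"]+M@[.0304+q[0],-q[1],.0358-q[2]] for q in l]
def frame(o,yaw,l): 
    R_=R.from_euler("z",yaw).as_matrix(); return [np.r_[o,0]+R_@np.array(q) for q in l]
big=cv2.convertScaleAbs(im,alpha=1.3)
for pts,col in ((T([(0,27,0),(.09,27e-3,0),(.09,-27e-3,0),(0,-27e-3,0)][1:] and [(0,.027,0),(.09,.027,0),(.09,-.027,0),(0,-.027,0)]),(0,0,255)),
  (frame((.5967,-.1208),.242,[(-.051,.049,.044),(.051,.049,.044),(.051,-.049,.044),(-.051,-.049,.044)]),(0,200,0)),
  (frame((.612,.1534),-.111,[(-.069,.083,.05),(.074,.083,.05),(.074,-.083,.05),(-.069,-.083,.05)]),(255,0,255)),
  (frame((.6115,.142),-.173,[(-.055,.051,.059),(.055,.051,.059),(.055,-.051,.059),(-.055,-.051,.059)]),(255,100,0))):
    q=proj("wrist",c,pts); 
    for i in range(4): cv2.line(big,P(q[i]),P(q[(i+1)%4]),col,1,cv2.LINE_AA,3)
cv2.imwrite("pics/C.png",cv2.resize(big,(800,600),interpolation=cv2.INTER_CUBIC))
```

```text
[0.53939582 0.00733959 0.24945998] -0.0009230830417181801 [-5.42051778e-02  2.73196059e-01  1.54539586e+00 -2.12092020e-04
  1.32320645e+00  1.51756621e+00] [-0.01630961  0.04820709  0.02275587]
```

View pics/C.png

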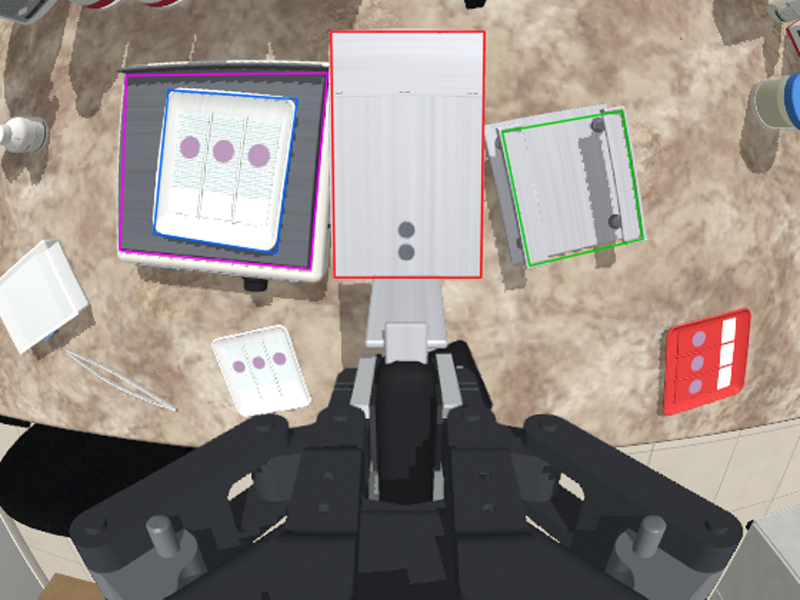

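The overlaid models of the lifter, hotplate, tray and stand all match the picture, and the lifter is level in the grip. Now I move in front of the hotplate with yaw −0.111 and go down to blade height.

Emit:
tcp_steps --moves '[{"finger_gap": 0, "dx": -0.035, "dy": -0.04, "az": 0.03}, {"finger_gap": 0, "dx": -0.07, "dy": -0.08, "az": 0.06}, {"finger_gap": 0, "dx": -0.1, "dy": -0.12, "az": 0.09}, {"finger_gap": 0, "dx": -0.133, "dy": -0.159, "dz": 0.03, "az": 0.11}, {"finger_gap": 0, "dx": -0.133, "dy": -0.159, "dz": 0.08, "az": 0.11}, {"finger_gap": 0, "dx": -0.133, "dy": -0.159, "dz": 0.13, "az": 0.11}, {"finger_gap": 0, "dx": -0.133, "dy": -0.159, "dz": 0.152, "az": 0.11}, {"finger_gap": 0, "dx": -0.133, "dy": -0.159, "dz": 0.152, "az": 0.11}]'

```text
clock: 7.88
ee_pos: [0.406, 0.1665, 0.0966]
tcp_rot: [0.001, 0.998, -0.056, -0.001]
ft_force: [0.2, -0.2, -1.6]
opening: 0.0163
grip_force: 117.5
```

Emit:
tcp_steps --moves '[{"finger_gap": 0}]'

```text
clock: 8.0
ee_pos: [0.4071, 0.1671, 0.0987]
tcp_rot: [-0.0, 0.998, -0.055, 0.001]
ft_force: [-0.1, -0.5, -1.4]
opening: 0.0159
grip_force: 117.5
```

Create where.py:
```python
from h import *
s=observe();M=rot(s["tcp_rot"]).as_matrix();O=s["ee_pos"]+M@[.0304,0,.0358]
yaw=np.arctan2(M[1,0],M[0,0])
print("tcp",s["ee_pos"].round(4),"lifter origin",O.round(4),"yaw",yaw.round(4),"tilt x",(-M[2,0]).round(4),"ft",s["ft_force"].round(1),"tq",s["wrist_torque"].round(2))
for n,o,y in(("hot",(.612,.1534),-.111),("stand",(.5967,-.1208),.242)):
    l=R.from_euler("z",-y).apply(O-np.r_[o,0]); print(n,"lifter origin local",l.round(4),"dyaw",round(yaw-y,4))
```

```bash
python3 where.py
```

```text
tcp [0.4071 0.1671 0.0987] lifter origin [0.4374 0.1637 0.0629] yaw -0.1109 tilt x -0.0015 ft [-0.1 -0.5 -1.4] tq [0.08 0.02 0.04]
hot lifter origin local [-0.1747 -0.0091  0.0629] dyaw 0.0001
stand lifter origin local [-0.0865  0.3144  0.0629] dyaw -0.3529
```

Emit:
tcp_steps --moves '[{"finger_gap": 0, "dz": 0.006}, {"finger_gap": 0, "dz": 0.0112}, {"finger_gap": 0, "dz": 0.0112}, {"finger_gap": 0, "dz": 0.0112}]'

```text
clock: 8.5
ee_pos: [0.4064, 0.1672, 0.0865]
tcp_rot: [-0.0, 0.998, -0.055, 0.0]
ft_force: [0.8, 0.6, -2.2]
opening: 0.0164
grip_force: 117.5
```

```bash
python3 where.py
```

```text
tcp [0.4064 0.1672 0.0865] lifter origin [0.4367 0.1639 0.0507] yaw -0.1101 tilt x -0.0001 ft [ 0.8  0.6 -2.2] tq [ 0.03  0.05 -0.04]
hot lifter origin local [-0.1754 -0.009   0.0507] dyaw 0.0009
stand lifter origin local [-0.0871  0.3148  0.0507] dyaw -0.3521
```

Emit:
tcp_steps --moves '[{"finger_gap": 0, "dx": 0.015}, {"finger_gap": 0, "dx": 0.03}, {"finger_gap": 0, "dx": 0.038}, {"finger_gap": 0, "dx": 0.044}, {"finger_gap": 0, "dx": 0.05}, {"finger_gap": 0, "dx": 0.056}, {"finger_gap": 0, "dx": 0.060}, {"finger_gap": 0, "dx": 0.064}]'

```text
clock: 9.5
ee_pos: [0.4699, 0.1602, 0.0863]
tcp_rot: [0.0, 0.998, -0.055, -0.0]
ft_force: [-1.4, -0.6, -2.4]
opening: 0.0163
grip_force: 117.5
```

```bash
python3 where.py
```

```text
tcp [0.4699 0.1602 0.0863] lifter origin [0.5001 0.1568 0.0504] yaw -0.1101 tilt x 0.0008 ft [-1.4 -0.6 -2.4] tq [-0.01  0.35  0.01]
hot lifter origin local [-0.1116 -0.009   0.0504] dyaw 0.0009
stand lifter origin local [-0.0272  0.2927  0.0504] dyaw -0.3521
```

Emit:
tcp_steps --moves '[{"finger_gap": 0, "dx": 0.008}, {"finger_gap": 0, "dx": 0.016}, {"finger_gap": 0, "dx": 0.025}, {"finger_gap": 0, "dx": 0.034}, {"finger_gap": 0, "dx": 0.043}, {"finger_gap": 0, "dx": 0.052}, {"finger_gap": 0, "dx": 0.061}, {"finger_gap": 0, "dx": 0.069}]'

```text
clock: 10.5
ee_pos: [0.539, 0.1526, 0.0863]
tcp_rot: [0.0, 0.998, -0.055, -0.0]
ft_force: [-3.2, 0.2, -2.5]
opening: 0.0165
grip_force: 117.4
```

Emit:
tcp_steps --moves '[{"finger_gap": 0}]'

```text
clock: 10.62
ee_pos: [0.5392, 0.1525, 0.0863]
tcp_rot: [-0.0, 0.998, -0.055, 0.0]
ft_force: [0.4, -0.1, -3.5]
opening: 0.0162
grip_force: 117.4
```

```bash
python3 where.py;  python3 - <<'E'
from h import *
im=viewer.grab_frame("wrist"); cv2.imwrite("pics/D.png",cv2.convertScaleAbs(im,alpha=1.3))
E
```

```text
tcp [0.5392 0.1525 0.0863] lifter origin [0.5694 0.1491 0.0505] yaw -0.1104 tilt x -0.0006 ft [ 0.4 -0.1 -3.5] tq [0.01 0.23 0.02]
hot lifter origin local [-0.0419 -0.009   0.0505] dyaw 0.0006
stand lifter origin local [0.0382 0.2686 0.0505] dyaw -0.3524
```

View pics/D.png

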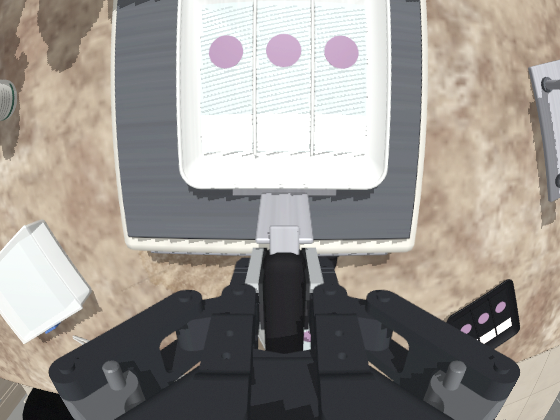

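The tray has squared up against the backstop, and its rim spans columns 180–388, centred on the handle at 285. The blade is under the floor, with only its rear edge showing at row 190. Now I lift slowly.

Emit:
tcp_steps --moves '[{"finger_gap": 0, "dz": -0.003}, {"finger_gap": 0, "dz": -0.008}, {"finger_gap": 0, "dz": -0.014}, {"finger_gap": 0, "dz": -0.022}, {"finger_gap": 0, "dz": -0.032}, {"finger_gap": 0, "dz": -0.042}, {"finger_gap": 0, "dz": -0.05}, {"finger_gap": 0, "dz": -0.05}]'

```text
clock: 11.68
ee_pos: [0.5389, 0.1526, 0.1371]
tcp_rot: [-0.0, 0.998, -0.055, 0.001]
ft_force: [0.3, 0.8, -3.5]
opening: 0.0163
grip_force: 117.4
```

Emit:
tcp_steps --moves '[{"finger_gap": 0}, {"finger_gap": 0}, {"finger_gap": 0}]'

```text
clock: 12.05
ee_pos: [0.5385, 0.1525, 0.1361]
tcp_rot: [0.0, 0.998, -0.055, -0.0]
ft_force: [-0.2, -0.2, -4.2]
opening: 0.016
grip_force: 117.4
```

```bash
python3 where.py;  python3 - <<'E'
from h import *
s=observe();M=rot(s["tcp_rot"]).as_matrix();c=viewer.get_calibration("wrist")
im=viewer.grab_frame("wrist"); big=cv2.convertScaleAbs(im,alpha=1.3)
# lifter blade rear, and tray rim if level with tray centre at lifter x=d
T=lambda l:np.array([s["ee_pos"]+M@[.0304+q[0],-q[1],.0358-q[2]] for q in l])
for d,col in((.061,(0,0,255)),):
    q=proj("wrist",c,T([(d+sx*.055,sy*.051,.0114) for sx,sy in((-1,1),(1,1),(1,-1),(-1,-1))]))
    for i in range(4): cv2.line(big,tuple(int(v*8) for v in q[i]),tuple(int(v*8) for v in q[(i+1)%4]),col,1,cv2.LINE_AA,3)
cv2.imwrite("pics/E.png",big)
E
```

```text
tcp [0.5385 0.1525 0.1361] lifter origin [0.5687 0.1492 0.1003] yaw -0.1102 tilt x 0.0004 ft [-0.2 -0.2 -4.2] tq [ 0.06  0.26 -0.06]
hot lifter origin local [-0.0426 -0.009   0.1003] dyaw 0.0008
stand lifter origin local [0.0375 0.2688 0.1003] dyaw -0.3522
```

View pics/E.png

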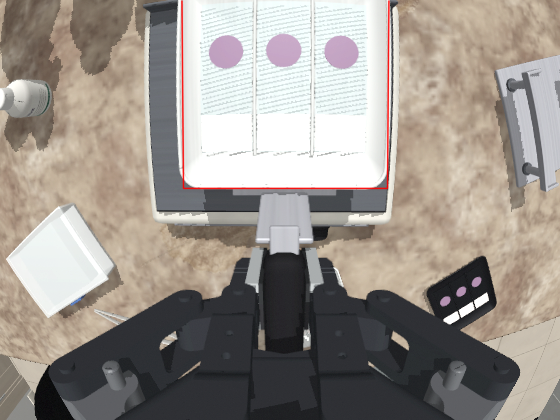

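The tray sits level and centred on the blade, with its centre at lifter (0.061, +0.001). The predicted rim matches its edges at rows 187–190 and columns 180–388. Now I carry it gently to the stand.

Emit:
tcp_steps --moves '[{"finger_gap": 0, "dy": 0.005, "az": -0.006}, {"finger_gap": 0, "dy": 0.015, "az": -0.018}, {"finger_gap": 0, "dy": 0.03, "az": -0.036}, {"finger_gap": 0, "dy": 0.05, "az": -0.06}, {"finger_gap": 0, "dx": 0.001, "dy": 0.072, "az": -0.09}, {"finger_gap": 0, "dx": 0.001, "dy": 0.095, "az": -0.12}, {"finger_gap": 0, "dx": 0.001, "dy": 0.115, "az": -0.15}, {"finger_gap": 0, "dx": 0.001, "dy": 0.13, "az": -0.17}]'

```text
clock: 13.1
ee_pos: [0.525, 0.0219, 0.1364]
tcp_rot: [0.0, 1.0, 0.03, 0.0]
ft_force: [-0.2, 0.3, -3.4]
opening: 0.0164
grip_force: 117.5
```

```bash
python3 where.py
```

Run:
```python
from h import *
s=observe();M=rot(s["tcp_rot"]).as_matrix();print((M.T@(np.array([.5082,-.1435,.136])-s["ee_pos"])).round(4), .242-np.arctan2(M[1,0],M[0,0]))
```

```text
tcp [0.525  0.0219 0.1364] lifter origin [0.5553 0.0237 0.1006] yaw 0.0604 tilt x 0.0 ft [-0.2  0.3 -3.4] tq [-0.02  0.2   0.  ]
hot lifter origin local [-0.0419 -0.1352  0.1006] dyaw 0.1714
stand lifter origin local [-0.0055  0.1502  0.1006] dyaw -0.1816
[-0.0267  0.164   0.0005] 0.1816148978868766
```

Emit:
tcp_steps --moves '[{"finger_gap": 0, "dx": -0.001, "dy": 0.006, "az": -0.008}, {"finger_gap": 0, "dx": -0.003, "dy": 0.02, "az": -0.025}, {"finger_gap": 0, "dx": -0.006, "dy": 0.04, "az": -0.05}, {"finger_gap": 0, "dx": -0.011, "dy": 0.065, "az": -0.08}, {"finger_gap": 0, "dx": -0.015, "dy": 0.093, "az": -0.11}, {"finger_gap": 0, "dx": -0.02, "dy": 0.12, "az": -0.14}, {"finger_gap": 0, "dx": -0.023, "dy": 0.142, "az": -0.165}, {"finger_gap": 0, "dx": -0.026, "dy": 0.158, "az": -0.178}]'

```text
clock: 14.1
ee_pos: [0.5086, -0.1369, 0.1364]
tcp_rot: [0.0, 0.993, 0.119, 0.0]
ft_force: [0.3, 0.4, -3.9]
opening: 0.0159
grip_force: 117.5
```

Emit:
tcp_steps --moves '[{"finger_gap": 0, "dx": -0.001, "dy": 0.005, "az": -0.004}, {"finger_gap": 0, "dx": -0.001, "dy": 0.005, "az": -0.004}, {"finger_gap": 0, "dx": -0.001, "dy": 0.005, "az": -0.004}]'

```text
clock: 14.48
ee_pos: [0.509, -0.1405, 0.1364]
tcp_rot: [-0.0, 0.993, 0.121, -0.0]
ft_force: [0.8, -0.6, -2.9]
opening: 0.0165
grip_force: 117.5
```

```bash
python3 where.py;  python3 - <<'E'
from h import *
s=observe();M=rot(s["tcp_rot"]).as_matrix();c=viewer.get_calibration("wrist")
im=viewer.grab_frame("wrist"); big=cv2.convertScaleAbs(im,alpha=1.3)
T=lambda l:np.array([s["ee_pos"]+M@[.0304+q[0],-q[1],.0358-q[2]] for q in l])
def draw(P,col):
    q=proj("wrist",c,P)
    for i in range(4): cv2.line(big,tuple(int(v*8) for v in q[i]),tuple(int(v*8) for v in q[(i+1)%4]),col,1,cv2.LINE_AA,3)
S=((-1,1),(1,1),(1,-1),(-1,-1))
draw(T([(.061+a*.055,.001+b*.051,.0114) for a,b in S]),(0,0,255))
draw(np.r_[.5967,-.1208,0]+R.from_euler("z",.242).apply([(a*.051,b*.049,.044) for a,b in S]),(0,200,0))
draw(np.r_[.5967,-.1208,0]+R.from_euler("z",.242).apply([(a*.059,b*.056,.005) for a,b in S]),(255,0,255))
cv2.imwrite("pics/F.png",cv2.resize(big,(800,600),interpolation=cv2.INTER_CUBIC))
E
```

```text
tcp [ 0.509  -0.1405  0.1364] lifter origin [ 0.5385 -0.1332  0.1006] yaw 0.2423 tilt x 0.0001 ft [ 0.8 -0.6 -2.9] tq [-0.05  0.22 -0.02]
hot lifter origin local [-0.0413 -0.293   0.1006] dyaw 0.3533
stand lifter origin local [-0.0594  0.0019  0.1006] dyaw 0.0003
```

View pics/F.png

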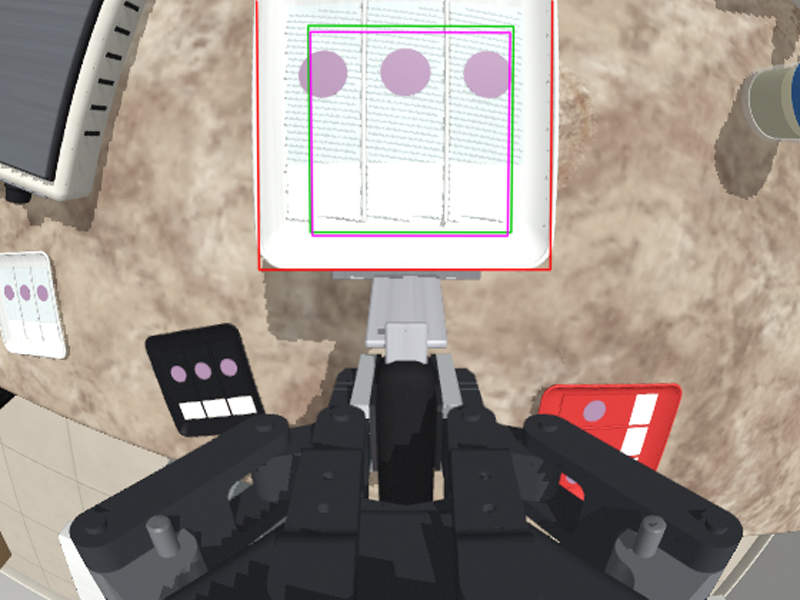

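The tray's edges at columns 255/555 match the prediction of 258/551, so the load has not shifted. I need a 2–3 mm correction, then down to just above the rails.

Emit:
tcp_steps --moves '[{"finger_gap": 0, "dx": -0.0015, "dy": 0.003, "dz": 0.004}, {"finger_gap": 0, "dx": -0.0015, "dy": 0.003, "dz": 0.012}, {"finger_gap": 0, "dx": -0.0015, "dy": 0.003, "dz": 0.022}, {"finger_gap": 0, "dx": -0.0015, "dy": 0.003, "dz": 0.032}, {"finger_gap": 0, "dx": -0.0015, "dy": 0.003, "dz": 0.04}, {"finger_gap": 0, "dx": -0.0015, "dy": 0.003, "dz": 0.046}, {"finger_gap": 0, "dx": -0.0015, "dy": 0.003, "dz": 0.049}, {"finger_gap": 0, "dx": -0.0015, "dy": 0.003, "dz": 0.049}]'

```text
clock: 15.52
ee_pos: [0.5083, -0.1444, 0.0873]
tcp_rot: [-0.0, 0.993, 0.121, -0.0]
ft_force: [-0.3, -0.1, -3.0]
opening: 0.0161
grip_force: 117.4
```

Emit:
tcp_steps --moves '[{"finger_gap": 0}, {"finger_gap": 0}]'

```text
clock: 15.78
ee_pos: [0.5083, -0.1444, 0.0876]
tcp_rot: [0.0, 0.993, 0.121, 0.0]
ft_force: [0.3, -0.1, -3.2]
opening: 0.0165
grip_force: 117.5
```

```bash
python3 where.py
```

```text
tcp [ 0.5083 -0.1444  0.0876] lifter origin [ 0.5379 -0.1371  0.0518] yaw 0.2418 tilt x -0.0003 ft [ 0.3 -0.1 -3.2] tq [-0.16  0.23 -0.01]
hot lifter origin local [-0.0415 -0.297   0.0518] dyaw 0.3528
stand lifter origin local [-0.061  -0.0018  0.0518] dyaw -0.0002
```

Emit:
tcp_steps --moves '[{"finger_gap": 0, "dy": -0.0008, "dz": 0.002}, {"finger_gap": 0, "dy": -0.0008, "dz": 0.004}, {"finger_gap": 0, "dy": -0.0008, "dz": 0.006}, {"finger_gap": 0, "dy": -0.0008, "dz": 0.008}, {"finger_gap": 0, "dy": -0.0008, "dz": 0.01}, {"finger_gap": 0, "dy": -0.0008, "dz": 0.0115}, {"finger_gap": 0, "dy": -0.0008, "dz": 0.013}, {"finger_gap": 0, "dy": -0.0008, "dz": 0.0145}]'

```text
clock: 16.77
ee_pos: [0.5082, -0.1437, 0.0729]
tcp_rot: [0.0, 0.993, 0.121, 0.0]
ft_force: [0.3, -1.5, -2.2]
opening: 0.0162
grip_force: 117.8
```

Emit:
tcp_steps --moves '[{"finger_gap": 0, "dz": 0.0015}, {"finger_gap": 0, "dz": 0.003}, {"finger_gap": 0, "dz": 0.0045}, {"finger_gap": 0, "dz": 0.006}, {"finger_gap": 0, "dz": 0.008}, {"finger_gap": 0, "dz": 0.010}, {"finger_gap": 0, "dz": 0.010}, {"finger_gap": 0, "dz": 0.010}]'

```text
clock: 17.77
ee_pos: [0.5081, -0.1436, 0.0629]
tcp_rot: [0.0, 0.993, 0.121, 0.0]
ft_force: [-0.2, 0.1, -1.3]
opening: 0.0161
grip_force: 117.8
```

```bash
python3 where.py;  python3 - <<'E'
from h import *
s=observe();c=viewer.get_calibration("wrist")
im=viewer.grab_frame("wrist"); big=cv2.convertScaleAbs(im,alpha=1.2)
def draw(P,col):
    q=proj("wrist",c,P)
    for i in range(4): cv2.line(big,tuple(int(v*8) for v in q[i]),tuple(int(v*8) for v in q[(i+1)%4]),col,1,cv2.LINE_AA,3)
S=((-1,1),(1,1),(1,-1),(-1,-1))
draw(np.r_[.5967,-.1208,0]+R.from_euler("z",.242).apply([(a*.055,b*.051,.049) for a,b in S]),(0,0,255))
cv2.imwrite("pics/G.png",cv2.resize(big,(800,600),interpolation=cv2.INTER_CUBIC))
E
```

```text
tcp [ 0.5081 -0.1436  0.0629] lifter origin [ 0.5376 -0.1363  0.0271] yaw 0.2417 tilt x -0.0001 ft [-0.2  0.1 -1.3] tq [ 0.01  0.09 -0.  ]
hot lifter origin local [-0.0419 -0.2962  0.0271] dyaw 0.3527
stand lifter origin local [-0.0611 -0.0009  0.0271] dyaw -0.0003
```

The force is back to the lifter's own weight, so the tray is resting on the rails. I draw the blade straight out and look.

Emit:
tcp_steps --moves '[{"finger_gap": 0, "dx": -0.006}, {"finger_gap": 0, "dx": -0.018}, {"finger_gap": 0, "dx": -0.036}, {"finger_gap": 0, "dx": -0.056}, {"finger_gap": 0, "dx": -0.078}, {"finger_gap": 0, "dx": -0.1}, {"finger_gap": 0, "dx": -0.12}, {"finger_gap": 0, "dx": -0.13}]'

```text
clock: 18.82
ee_pos: [0.3807, -0.1749, 0.063]
tcp_rot: [0.0, 0.993, 0.12, -0.0]
ft_force: [1.4, -0.9, -0.6]
opening: 0.0165
grip_force: 117.8
```

Emit:
tcp_steps --moves '[{"finger_gap": 0, "dz": -0.04}, {"finger_gap": 0, "dz": -0.08}, {"finger_gap": 0, "dz": -0.08}]'

```text
clock: 19.2
ee_pos: [0.3828, -0.1753, 0.1453]
tcp_rot: [0.002, 0.993, 0.121, 0.002]
ft_force: [0.2, 0.1, -2.3]
opening: 0.0164
grip_force: 117.8
```

```bash
python3 where.py;  python3 - <<'E'
from h import *
s=observe();c=viewer.get_calibration("wrist")
im=viewer.grab_frame("wrist"); t=viewer.grab_frame("top")
def draw(big,n,c,P,col,z=1):
    q=proj(n,c,P)
    for i in range(4): cv2.line(big,tuple(int(v*8) for v in q[i]),tuple(int(v*8) for v in q[(i+1)%4]),col,1,cv2.LINE_AA,3)
S=((-1,1),(1,1),(1,-1),(-1,-1))
rim=np.r_[.5967,-.1208,0]+R.from_euler("z",.242).apply([(a*.055,b*.051,.049) for a,b in S])
a=ortho("wrist",im,c,.6,-.12,.049,400,600,.4); b=ortho("top",t,viewer.get_calibration("top"),.5967,-.1208,.049,400,300,.5)
def d2(g,x0,y0,h,w,mm):
    q=np.c_[w/2-(rim[:,1]-y0)*1e3/mm, h/2-(rim[:,0]-x0)*1e3/mm]
    cv2.polylines(g,[np.round(q).astype(int)],True,(0,0,255),1)
a=cv2.convertScaleAbs(a,alpha=.8); d2(a,.6,-.12,600,400,.4); d2(b,.5967,-.1208,300,400,.5)
d=cv2.resize(t[140:290,340:540],(400,300))
cv2.imwrite("pics/G.png",np.hstack([a,np.vstack([b,d])]))
E
```

```text
tcp [ 0.3828 -0.1753  0.1453] lifter origin [ 0.4125 -0.1682  0.1097] yaw 0.2417 tilt x -0.0039 ft [ 0.2  0.1 -2.3] tq [-0.04  0.08 -0.03]
hot lifter origin local [-0.1627 -0.3417  0.1097] dyaw 0.3527
stand lifter origin local [-0.1902 -0.0018  0.1097] dyaw -0.0003
```

View pics/G.png

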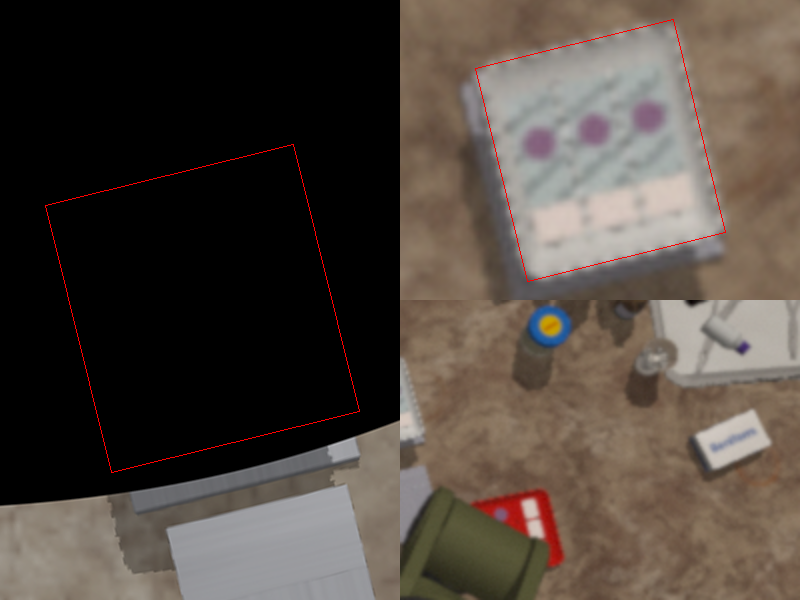

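In the top view the tray fills the predicted seated rectangle at (475–725, 20–282), within about 1 mm and square to the stand. Now I take the lifter back to its original spot.

Emit:
tcp_steps --moves '[{"finger_gap": 0, "dy": 0.03, "az": 0.01}, {"finger_gap": 0, "dx": 0.01, "dy": 0.075, "az": 0.03}, {"finger_gap": 0, "dx": 0.025, "dy": 0.125, "az": 0.05}, {"finger_gap": 0, "dx": 0.04, "dy": 0.175, "az": 0.08}, {"finger_gap": 0, "dx": 0.055, "dy": 0.22, "az": 0.1}, {"finger_gap": 0, "dx": 0.065, "dy": 0.255, "az": 0.12}, {"finger_gap": 0, "dx": 0.07, "dy": 0.27, "az": 0.131}, {"finger_gap": 0, "dx": 0.07, "dy": 0.27, "az": 0.131}]'

```text
clock: 20.3
ee_pos: [0.514, -0.4202, 0.1404]
tcp_rot: [-0.001, 0.998, 0.055, -0.001]
ft_force: [-1.3, 0.9, -1.8]
opening: 0.0166
grip_force: 117.8
```

Emit:
tcp_steps --moves '[{"finger_gap": 0, "dz": 0.03}, {"finger_gap": 0, "dz": 0.06}, {"finger_gap": 0, "dz": 0.08}, {"finger_gap": 0, "dz": 0.09}, {"finger_gap": 0, "dz": 0.094}, {"finger_gap": 0, "dz": 0.094}]'

```text
clock: 21.05
ee_pos: [0.5146, -0.4203, 0.0495]
tcp_rot: [0.0, 0.998, 0.055, 0.0]
ft_force: [-0.4, -0.2, -1.0]
opening: 0.0163
grip_force: 117.9
```

```bash
python3 where.py
```

```text
tcp [ 0.5146 -0.4203  0.0495] lifter origin [ 0.5449 -0.4169  0.0137] yaw 0.1108 tilt x -0.0006 ft [-0.4 -0.2 -1. ] tq [-0.    0.01 -0.02]
hot lifter origin local [-0.0035 -0.5742  0.0137] dyaw 0.2218
stand lifter origin local [-0.1213 -0.2751  0.0137] dyaw -0.1312
```

Emit:
tcp_steps --moves '[{"finger_gap": 0, "dz": 0.004}, {"finger_gap": 0, "dz": 0.008}, {"finger_gap": 0, "dz": 0.011}, {"finger_gap": 0, "dz": 0.0132}, {"finger_gap": 0, "dz": 0.0137}, {"finger_gap": 0, "dz": 0.0137}]'

```text
clock: 21.8
ee_pos: [0.5145, -0.4202, 0.0359]
tcp_rot: [0.0, 0.998, 0.055, 0.0]
ft_force: [-4.0, 2.5, 5.4]
opening: 0.016
grip_force: 119.0
```

```bash
python3 where.py|head -1
```

```text
tcp [ 0.5145 -0.4202  0.0359] lifter origin [ 5.447e-01 -4.169e-01  1.000e-04] yaw 0.1108 tilt x -0.0002 ft [-4.   2.5  5.4] tq [0.34 0.56 0.1 ]
```

Emit:
tcp_steps --moves '[{"finger_gap": 0.085}, {"finger_gap": 0.085}, {"finger_gap": 0.085}, {"finger_gap": 0.085}, {"finger_gap": 0.085}, {"finger_gap": 0.085}]' --force 20

```text
clock: 22.55
ee_pos: [0.5144, -0.4201, 0.0352]
tcp_rot: [-0.0, 0.998, 0.055, -0.0]
ft_force: [-0.1, -0.1, 0.0]
opening: 0.0854
grip_force: 0.0
```

Released with zero force. I back straight up, then check the lifter and tray numerically against the earlier pictures.

Emit:
tcp_steps --moves '[{"finger_gap": 0.085, "dz": -0.03}, {"finger_gap": 0.085, "dz": -0.08}, {"finger_gap": 0.085, "dz": -0.13}, {"finger_gap": 0.085, "dz": -0.183}, {"finger_gap": 0.085, "dx": -0.027, "dz": -0.183, "az": 0.022}, {"finger_gap": 0.085, "dx": -0.027, "dz": -0.183, "az": 0.022}, {"finger_gap": 0.085, "dx": -0.027, "dz": -0.183, "az": 0.022}, {"finger_gap": 0.085, "dx": -0.027, "dz": -0.183, "az": 0.022}]'

```text
clock: 23.55
ee_pos: [0.4881, -0.4229, 0.2175]
tcp_rot: [-0.0, 0.999, 0.045, -0.0]
ft_force: [0.3, 0.3, -0.7]
opening: 0.085
grip_force: 0.0
```

Run:
```python
from h import *
import pickle
c=viewer.get_calibration("wrist");im=viewer.grab_frame("wrist")
_,cB,B=pickle.load(open("B.pkl","rb"))
for z,x in((0,.59),(.052,.49)):
    g=[cv2.cvtColor(ortho("wrist",i,k,x,-.42,z,160,160,.5),cv2.COLOR_BGR2GRAY).astype(np.float32) for i,k in((B,cB),(im,c))]
    print("lifter shift mm",np.array(cv2.phaseCorrelate(g[0],g[1],cv2.createHanningWindow((160,160),cv2.CV_32F)))[0]*.5 if 0 else cv2.phaseCorrelate(g[0],g[1]))
t=viewer.grab_frame("top");o=cv2.imread("pics/top0.png")
d=cv2.absdiff(t,o).max(2)
for n,(x,y) in dict(bottle=(143,170),box=(135,232),forceps=(167,266),jar=(415,154),lifter=(438,215)).items(): print(n,d[y-15:y+15,x-15:x+15].mean().round(1))
```

```text
lifter shift mm ((-0.890437779260651, 0.6844810378007509), 0.705444453805685)
lifter shift mm ((-3.1563234493084025, 0.40511066605033363), 0.4820302224159241)
bottle 6.3
box 10.6
forceps 7.6
jar 7.6
lifter 14.9
```

```bash
python3 -c "
from workcell import order
print(order.sign_off())"
```

```text
the job is handed in; nothing more can be done
None
```

The tray is seated flat between the stand's lips, within about 1 mm of centre in the top view. The lifter is back flat on the worktop within about 2 mm of where it was, the bystanders look undisturbed, and the job was handed in at about 24 s with no verdict returned.

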